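# Empty a snug organiser bin into the parts dish

### The arm

A 6-joint arm with a two-finger parallel gripper is mounted at the origin on a cart in front of the work surface, level with it; the furniture and walls round the work are solid. World frame = base frame: x ahead of the robot, y to its left, z up, the work surface at z = 0. Lengths are in mm, angles in rad, forces in N, time in s.
With the tool pointing down it reaches from about 275 to 1000 mm from the base axis. Payload 8.4 kg.
Tool frame: the origin (TCP) lies between the finger pads; the fingertips stand 25 mm ahead of it and the grasp point (between the pads) lies 6 mm ahead of it (r.finger_overhang is the distance from the TCP to the fingertips, in mm); z points along the fingers, y is the line along which they close (so a half turn about z gives the same grasp; the last joint's range is limited). The gripper opens to 85 mm and grips with 20 to 120 N. Pads are 22 mm wide; open, the fingers measure 114 mm over their backs; the gripper's body (76 mm by 85 mm) begins 54 mm behind the grasp point. The pads swing forward as they close: fully open they stand 13 mm farther back than shut.
Start: joints at [1.27, 0.353, 1.633, -0, 1.155, -0.002], TCP at [183.982, 597.31, 256.281] pointing down, gripper open.
Joint ranges: [-2.63, 2.63], [-0.92, 2.1], [0.06, 2.66], [-1.3, 4.44], [0, 2.69], [-3.02, 3.02]. Speed limits (rad/s): [2.22, 2.22, 2.79, 3.14, 3.14, 3.14].

### API

Orientations are given as a rotation vector (axis times angle).
In Python, from cell import r, optics, telemetry gives the robot as it stands (r), with the cameras (optics) and the readings (telemetry).
- The arm moves only by the tool inch_along, called after "Call:" by a JSON object that holds its "op" and its "data", one argument or row to a line. Schema: {"type":"object","properties":{"deltas":{"type":"array","items":{"type":"object","properties":{"drx":{"type":"number"},"dry":{"type":"number"},"drz":{"type":"number"},"tx":{"type":"number"},"ty":{"type":"number"},"tz":{"type":"number"},"aperture":{"type":"number"}},"additionalProperties":false,"required":["aperture"]},"minItems":1,"maxItems":8},"force":{"type":"number"},"only":{"type":"string"},"quiet":{"type":"boolean"},"lines":{"type":"string"}},"required":["deltas"],"additionalProperties":false}. deltas is a list of rows, 1 to 8 of them, each an object with the fields drx, dry, drz (a rotation vector in shares of 2 pi rad (1.0 is 2 pi rad)), tx, ty, tz (the shift in shares of the most that a row can go, 1 being 50 mm), aperture (the finger opening in mm); a field left out counts as zero (the opening has to be given); each row shifts and turns the commanded pose from where the row before left it, along the tool's axes as they then stand; what a row does not reach is not made up. A row lasts 1/10 s, in which the tool goes at most 50 mm and 0.15 rad, less where a joint would pass 70% of its speed; a pose out of reach is approached as far as the arm can. The fingers move at their own pace and stop on an object; force is the grip in N (left out, the last holds). Time passes only in rows, so rows that do not move let the fingers close. The tool returns the time, the measured TCP pose, the force, the opening and the grip force at its end. only (a regular expression) keeps the lines of the reply that match it, lines (a string "A,B") keeps lines A to B, and quiet returns only ok. No shift or turn number may pass 1 either way. Input that does not fit is refused with a message, and nothing moves.
- telemetry.get_state(): the state, without advancing time (a new reading comes with each control period).
- optics.capture(name): name is "scene" or "top"; returns the picture (400x640x3 uint8, red, green, blue); there is no depth.
- optics.camera_params(name): a dict with "mtx" (3x3 intrinsics, pixels), "k1" (the pictures are not rectified: a ray, as slopes to the right and down, at radius r is drawn at 1 + k1 r^2 times it, then the intrinsics apply), "origin" and "attitude" of the camera in the world. Camera axes: x right, y down, z forward; pixel columns grow to the right and rows downward; lengths in mm; the calibration is good to about 2 mm. A picture is of the moment at which its call begins. camera_params takes no time and is no camera call.
- r.job_done(): hands the job in; it is judged then, once.
The state is a dict: "time": time; "qpos": joint angles; "qd": joint speeds; "tau": joint torques, N m; "ee_pos": TCP position; "ee_rot": TCP orientation; "contact_force": force on the tool from outside, world axes, zero at the start; "moment": the same for the moment, N m; "opening": finger opening in mm; "grasp_force": force on a finger pad.
Only numpy, scipy, OpenCV 4.12 (cv2) and the standard library are available. Lean on these libraries where they do the work, as an engineer would, in place of code of your own. Each camera call takes 0.05 s, during which the arm holds its last target. There are 200 camera calls.

### The job

The red bin of the slanted small-parts organiser holds a bolt and two nuts for the next job. Draw the bin straight out of its pocket, keeping it square to the frame until it is clear so that nothing spills, tip the bolt and both nuts into the round steel parts dish, and then push the empty bin fully home in the same pocket, so that its catch snaps in. Leave the other bins and everything else on the bench where they are.

Things in the scene. Friction and masses are not known exactly. Their poses are not given: they have to be found in the camera images.
- organiser: Fixed steel stand, 196 mm wide (its y) and about 100 mm deep, that carries the grey organiser frame. Origin on the bench under the frame's middle; z up, its front (-x) faces the robot's side. Behind it, from world x = 0.72 m on, stands the shelf unit: boards at heights 0.14 and 0.40 m and an upright post at y = 0.05 m, at the left.
- frame: Grey fixed frame with three pockets (centres at y = -64, 0, +64 mm), one bin in each. Origin: middle pocket's floor, 46 mm above the bench. It leans 35 deg to the front: z is the way a bin is drawn out, x runs up the sloping floors to the back. Pockets are 93 mm (x) by 61 mm (y), walls 26 to 31 mm high: 1.5 mm of play on each side of a bin. Bin and parts tend to lie against the front.
- middle_catch (a point): Axle of the spring roller catch behind the middle pocket (one behind each, 64 mm apart): a steel roller 8 mm thick, 53 mm above the pocket floor. It gives way by 2 to 3 mm as a bin's bead goes past, and holds the bead down once home. Pulling a bin out past it takes up to about 18 N along the frame's z, pressing it in 4 to 8 N; the bin's weight alone leaves it 5 to 10 mm proud. Axes as the frame's.
- red_bin: Red plastic insert bin, loose, 0.1 to 0.17 kg, in any of the pockets; 90 (x) by 58 (y) by 42 mm high, mouth +z, walls 2.5 mm, lower edges rounded by 2 mm. Origin: middle of its underside; at home its axes are the frame's and its origin lies on the pocket floor, within 1.5 mm of the middle. A bead on its back, 48 mm up, snaps under the roller catch.
- red_bin_pull (a point): Middle of the grip part of the red bin's pull, at x = 35.5, z = 64 mm of the bin, axes as the bin's. The pull is an upright block at the bin's back, 14 mm (x) by 18 mm (y), from z = 42 to 81 mm: pinch it across y. Keep fingertips above z = 43 mm and open to about 40 mm (the next bin's pull is 46 mm away).
- red_bin_lip (a point): Middle of the red bin's front lip, at x = -44, z = 42 mm of the bin, axes as the bin's. Between the side walls the front wall is a scoop sloping up and out to this lip from the floor at x = -14 mm: parts slide out over it when the bin is tipped forwards (front down) until its z axis is 90 to 110 deg from vertical.
- blue_bin: Blue bin of the same make with a bar offcut in it; stays in its pocket.
- yellow_bin: Yellow bin of the same make with a spare bolt in it; stays in its pocket.
- bolt: Zinc hex bolt, 47 mm long, head 19 mm, loose in the red bin; origin in its middle, on its underside.
- nut_1: Brown hex nut, 21 mm across, 10 mm high, loose in the red bin; origin in the middle of its underside.
- nut_2: The second nut, same as the first, loose in the red bin.
- parts_dish: Round steel parts dish, loose on the bench, 150 mm across the rim, 36 mm high, inner floor 10 mm up and 100 mm across; origin in the middle of its underside, z up.
- fuse_box: Small yellow carton, 56x38x26 mm, on the bench; bystander.
- bit_bottle: Small clear bottle standing on its blue cap, 64 mm high; bystander.

How it is judged:
By the outcome, as a careful person would: the job done as asked, in the order asked, and still so for the second after the job is handed in, with the robot touching nothing.
It also fails if it takes over 61 s, if anything falls off the work surface, if the arm or the gripper's body presses on something with over 40 N, if the wrist force passes 120 N, or if a joint passes its speed limit or range.

## Working session

There is one attempt and no reset: what is moved stays moved. The work goes in short steps, Python scripts to look and compute and a tool call to move; the robot and the scene stay as the last step left them, time stands still between calls to the robot, and variables do not carry over. Pictures are saved under pics/ and viewed, at most 10 in all, crops included, and the job is handed in when it is done.

```bash
ls; mkdir -p pics
```

Run:
```python
from cell import r, optics, telemetry
import cv2
for n in("scene","top"):
    im=optics.capture(n); cv2.imwrite(f"pics/{n}0.png",im[:,:,::-1]); print(n,optics.camera_params(n))
print(telemetry.get_state())
```

```text
cell.py
pics
scene {'mtx': array([[463.35645694,   0.        , 318.7087645 ],
       [  0.        , 463.35645694, 200.28512928],
       [  0.        ,   0.        ,   1.        ]]), 'k1': 0.016967673277180437, 'origin': array([ 205.31253583, -807.89013617,  782.20077198]), 'attitude': array([-2.37956537,  0.69104751, -0.24369537])}
top {'mtx': array([[477.6115304 ,   0.        , 318.74154476],
       [  0.        , 477.6115304 , 197.19130386],
       [  0.        ,   0.        ,   1.        ]]), 'k1': -0.11670256688486973, 'origin': array([ 321.25890904, -338.93075559,  933.69832716]), 'attitude': array([-2.12642222,  2.14883623, -0.20333375])}
{'time': 0.1, 'qpos': array([ 1.26964870e+00,  3.53620837e-01,  1.63404504e+00,  1.12419255e-05,
        1.15521719e+00, -2.39439733e-03]), 'qd': array([-0.00096662, -0.00119734, -0.00284597, -0.00194425,  0.00044551,
       -0.0018571 ]), 'tau': array([-9.79368851e-04, -6.06351614e+01, -3.42818534e+01, -2.26650656e-06,
        3.97606927e-03,  2.32176757e-05]), 'ee_pos': array([183.83194056, 596.93993583, 255.61684127]), 'ee_rot': array([-4.67513641e-01, -3.10640335e+00,  2.00110981e-03]), 'contact_force': array([ 0.15265228,  0.20072283, -0.00858834]), 'moment': array([ 0.02746678, -0.01981739, -0.00292422]), 'grasp_force': 0.0, 'opening': 85.72388414678021}
```

View pics/scene0.png

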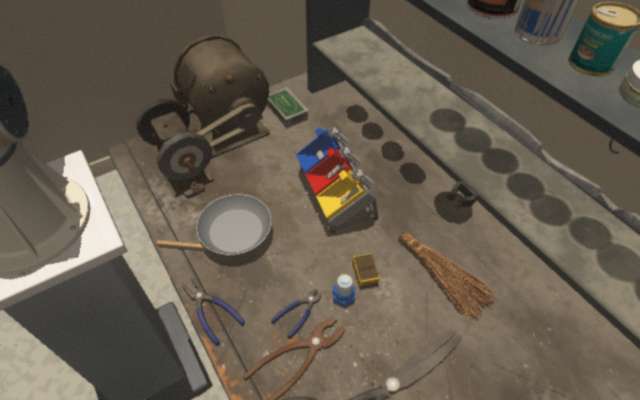

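View pics/top0.png

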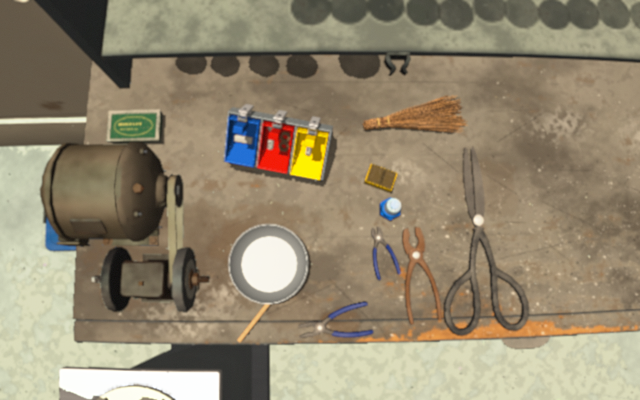

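The scene view shows the red bin in the middle pocket around (325,172), the dish at (234,225), the carton at (366,268) and the bottle at (344,290). In the top view the red bin is at (277,145), the dish at (269,263), and the catches and pulls are at about (247,112), (279,118) and (315,123).

Run:
```python
import cv2,numpy as np
a=cv2.imread("pics/top0.png")[95:190,215:345]; b=cv2.imread("pics/scene0.png")[120:240,285:385]
a=cv2.resize(a,None,fx=5,fy=5,interpolation=2)[:, :]; b=cv2.resize(b,None,fx=5,fy=5,interpolation=2)
cv2.imwrite("pics/ca.png",a); cv2.imwrite("pics/cb.png",b[:600])
```

```text
(no output)
```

View pics/ca.png

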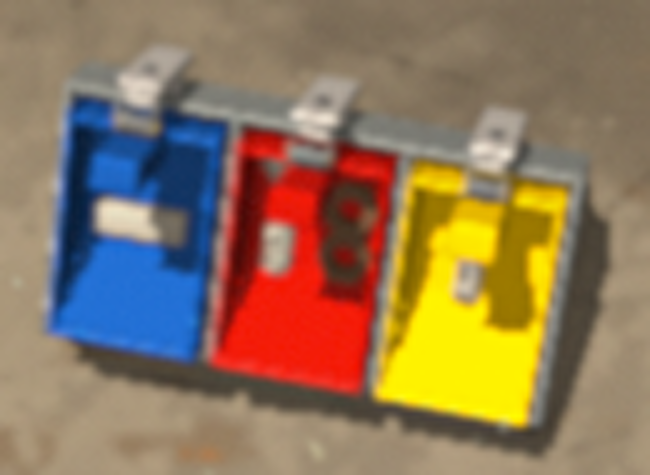

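View pics/cb.png

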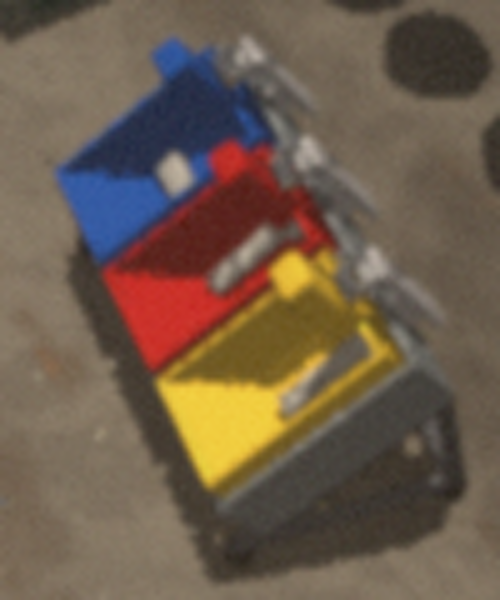

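Close up, the red bin holds the bolt (270,245 in the first crop) and two nuts (350,210 and 348,255). The red lip corners are at (212,363) and (365,390) in the first crop and at (105,268) and (152,372) in the second. The pulls stand just in front of the catches.

Create h.py:
```python
import numpy as np, cv2
from cell import r, optics, telemetry
from scipy.spatial.transform import Rotation as R
def rays(n,p):
    c=optics.camera_params(n); K=c["mtx"]; p=np.asarray(p,float).reshape(-1,2)
    d=(p-K[:2,2])/[K[0,0],K[1,1]]; u=d.copy()
    for _ in range(8): u=d/(1+c["k1"]*(u**2).sum(1,keepdims=True))
    v=np.c_[u,np.ones(len(u))]
    return c["origin"],R.from_rotvec(c["attitude"]).apply(v)
def plane(n,p,z):
    o,v=rays(n,p); return o+v*((z-o[2])/v[:,2:])
def tri(pt,ps):
    o1,v1=rays("top",pt); o2,v2=rays("scene",ps); out=[]
    for a,b in zip(v1,v2):
        s=np.linalg.lstsq(np.c_[a,-b],o2-o1,rcond=None)[0]; x,y=o1+a*s[0],o2+b*s[1]
        out.append(np.r_[(x+y)/2,np.linalg.norm(x-y)])
    return np.array(out)
def proj(n,X):
    c=optics.camera_params(n); v=R.from_rotvec(c["attitude"]).inv().apply(np.atleast_2d(X)-c["origin"])
    u=v[:,:2]/v[:,2:]; u=u*(1+c["k1"]*(u**2).sum(1,keepdims=True)); return u*[c["mtx"][0,0],c["mtx"][1,1]]+c["mtx"][:2,2]
```

Create m.py:
```python
from h import *
np.set_printoptions(precision=1,suppress=True)
def mask(n,col):
    h=cv2.cvtColor(cv2.resize(cv2.imread(f"pics/{n}0.png"),None,fx=4,fy=4,interpolation=2),cv2.COLOR_BGR2HSV)
    lo,hi={"red":(0,6),"blue":(100,120),"yellow":(22,32)}[col]
    m=((h[...,0]>=lo)&(h[...,0]<=hi)|((col=="red")&(h[...,0]>174)))&(h[...,1]>150)&(h[...,2]>50)
    m=m.astype(np.uint8)
    roi=np.zeros_like(m)
    x0,y0,x1,y1=(215,95,345,190) if n=="top" else (285,120,385,240)
    roi[4*y0:4*y1,4*x0:4*x1]=1
    c=max(cv2.findContours(m*roi,0,1)[0],key=cv2.contourArea)[:,0]
    return (c+.5)/4-.5
for col in("blue","red","yellow"):
    ct,cs=mask("top",col),mask("scene",col)
    f=lambda c,d:c[np.argmax(c@np.array(d))]
    L,Rr=f(ct,(-.6,.8)),f(ct,(.7,.7))   # lip ends, top
    A,B=f(cs,(-1,.35)),f(cs,(-.35,1))    # scene
    print(col,L,Rr,A,B); print(tri([L,Rr],[A,B])); print(plane("top",[L,Rr],54.6)[:,:2].ravel(),plane("scene",[A,B],54.6)[:,:2].ravel())
for n,p in(("top",(269,263)),("scene",(234,225))):
    im=cv2.imread(f"pics/{n}0.png"); h=cv2.cvtColor(im,cv2.COLOR_BGR2HSV)
    m=((h[...,1]<45)&(h[...,2]>60)).astype(np.uint8); m=cv2.morphologyEx(m,2,np.ones((5,5)))
    k,l,s,ce=cv2.connectedComponentsWithStats(m); i=l[p[1],p[0]]; c=max(cv2.findContours((l==i).astype(np.uint8),0,1)[0],key=cv2.contourArea)
    P=plane(n,c[:,0],36)[:,:2].astype(np.float32); print(n,s[i],cv2.minEnclosingCircle(P),cv2.fitEllipse(P))
print(plane("top",[(238,340),(266,305)],0))
```

```bash
python3 m.py
```

```text
blue [225.4 160.6] [252.6 166.6] [297.1 155.6] [304.4 170.9]
[[ 548.8 -176.8   51.2    0.3]
 [ 534.9 -230.1   58.6    0.9]]
[ 547.7 -177.4  535.5 -229.5] [ 547.3 -179.8  537.2 -226.9]
red [257.1 168.1] [286.1 173.4] [305.4 175.9] [315.4 193.9]
[[ 533.2 -237.6   51.2    0.2]
 [ 522.5 -293.1   54.3    1.4]]
[ 532.5 -238.   521.8 -292.9] [ 531.6 -240.3  523.1 -293.4]
yellow [289.6 174.6] [319.9 179.6] [316.1 197.9] [325.9 216.9]
[[ 520.8 -299.3   49.2    0.6]
 [ 508.2 -356.2   57.9    0.5]]
[ 519.3 -299.5  509.2 -356.4] [ 518.8 -303.1  509.3 -354.1]
top [ 229  224   80   80 5072] ((354.2746887207031, -258.52215576171875), 75.43279266357422) ((354.3707275390625, -258.44891357421875), (147.26373291015625, 149.16844177246094), 159.5689239501953)
scene [ 196  194   76   62 3677] ((354.99822998046875, -257.271484375), 76.9908447265625) ((353.77093505859375, -257.1382141113281), (147.4666290283203, 150.66053771972656), 176.000244140625)
[[ 210.1 -197.5    0. ]
 [ 276.  -251.     0. ]]
```

Add to h.py:
```python
np.set_printoptions(precision=3,suppress=True)
PSI=np.arctan2(-38.5,179.0)
RF=R.from_euler("zy",[PSI,-np.radians(35)])      # frame axes in world
OF=np.array([587.9,-279.3,46.0])
F=lambda p:OF+RF.apply(p)                          # frame -> world
RG=RF*R.from_euler("x",np.pi)                      # tool: z=-frame z, y=-frame y, x=frame x
def delta(p,Rt):
    s=telemetry.get_state(); T=R.from_rotvec(s["ee_rot"])
    print("pos",s["ee_pos"],"trans in tool",T.inv().apply(p-s["ee_pos"]),"rotvec tool",(T.inv()*Rt).as_rotvec(),"q",s["qpos"],"t",s["time"])
```

Run:
```python
from h import *
print(RF.as_matrix()); 
s=telemetry.get_state(); print(R.from_rotvec(s["ee_rot"]).as_matrix(),r.finger_overhang)
for k in (RG,RG*R.from_euler("z",np.pi)): delta(F([34,0,180]),k)
P=[(x,y,81) for x in(28.5,42.5) for y in(-9,9)]+[(28.5,-9,42),(28.5,9,42)]
P+=[(-45,-29,42),(-45,29,42),(45,-29,42),(45,29,42)]+[(45+5,0,53)]
for n in("top","scene"): 
    x0,y0=(215,95) if n=="top" else(285,120)
    im=cv2.imread("pics/ca.png" if n=="top" else "pics/cb.png"); q=(proj(n,F(P))-[x0,y0]+.5)*5
    for a in q: cv2.circle(im,tuple(int(v) for v in a),4,(0,255,0),1)
    cv2.imwrite(f"pics/o_{n}.png",im)
a,b=cv2.imread("pics/o_top.png"),cv2.imread("pics/o_scene.png")
cv2.imwrite("pics/o.png",np.hstack([a[40:400,180:420],b[100:460,90:420]]))
```

```text
[[ 0.801  0.172 -0.574]
 [-0.21   0.978 -0.   ]
 [ 0.561  0.121  0.819]]
[[-0.956  0.294 -0.   ]
 [ 0.294  0.956 -0.001]
 [ 0.    -0.001 -1.   ]] 25.0
pos [183.832 596.94  255.617] trans in tool [-573.532 -747.645   44.061] rotvec tool [-0.891  0.234  2.917] q [ 1.27   0.354  1.634  0.     1.155 -0.002] t 0.1
pos [183.832 596.94  255.617] trans in tool [-573.532 -747.645   44.061] rotvec tool [-0.156 -0.591 -0.084] q [ 1.27   0.354  1.634  0.     1.155 -0.002] t 0.1
```

View pics/o.png

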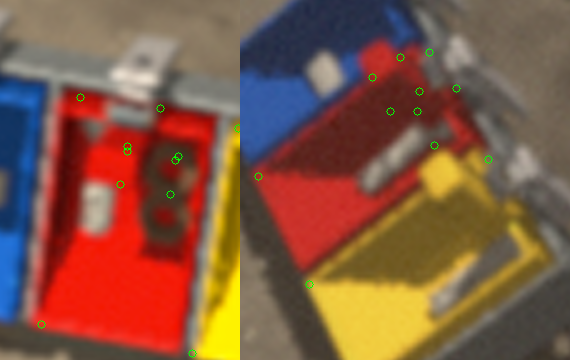

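The overlay's back points miss the red bin. I used extrinsic Euler order by mistake, so I'm fixing that.

```bash
sed -i 's/from_euler("zy"/from_euler("ZY"/' h.py
```

Run:
```python
from h import *
print(RF.as_matrix()); 
for k in (RG,RG*R.from_euler("z",np.pi)): delta(F([34,0,180]),k)
P=[(x,y,81) for x in(28.5,42.5) for y in(-9,9)]+[(28.5,-9,42),(28.5,9,42)]
P+=[(-45,-29,42),(-45,29,42),(45,-29,42),(45,29,42)]+[(45+5,0,53)]
for n in("top","scene"): 
    x0,y0=(215,95) if n=="top" else(285,120)
    im=cv2.imread("pics/ca.png" if n=="top" else "pics/cb.png"); q=(proj(n,F(P))-[x0,y0]+.5)*5
    for a in q: cv2.circle(im,tuple(int(v) for v in a),4,(0,255,0),1)
    cv2.imwrite(f"pics/o_{n}.png",im)
a,b=cv2.imread("pics/o_top.png"),cv2.imread("pics/o_scene.png")
cv2.imwrite("pics/o2.png",np.hstack([a[40:400,180:420],b[100:460,90:420]]))
```

```text
[[ 0.801  0.21  -0.561]
 [-0.172  0.978  0.121]
 [ 0.574 -0.     0.819]]
pos [183.832 596.94  255.617] trans in tool [-568.968 -724.982   43.596] rotvec tool [-0.92   0.042  2.917] q [ 1.27   0.354  1.634  0.     1.155 -0.002] t 0.1
pos [183.832 596.94  255.617] trans in tool [-568.968 -724.982   43.596] rotvec tool [-0.028 -0.611 -0.084] q [ 1.27   0.354  1.634  0.     1.155 -0.002] t 0.1
```

View pics/o2.png

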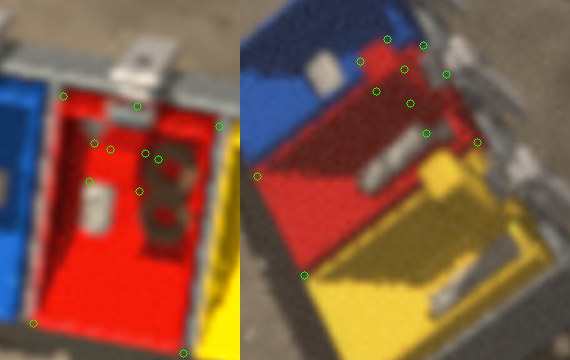

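The overlay now matches. The pull's top quad in the scene view, about (360,61)-(376,91)-(404,69)-(387,40), lies on the red block, and the lip corners agree in both views. Now I lift and cross over.

Units first: shifts go in shares of 50 mm and turns go in shares of 2 pi rad. So -45 mm is -0.9, -36 mm is -0.72.

Call:
{"op": "inch_along", "data": {
  "deltas": [
    {"tz": -0.9,"aperture": 40},
    {"tz": -0.9,"aperture": 40},
    {"tx": -0.4,"ty": -0.5,"tz": -0.6,"aperture": 40},
    {"tx": -0.56,"ty": -0.72,"aperture": 40},
    {"tx": -0.56,"ty": -0.72,"aperture": 40},
    {"tx": -0.56,"ty": -0.72,"aperture": 40},
    {"tx": -0.56,"ty": -0.72,"aperture": 40},
    {"tx": -0.56,"ty": -0.72,"aperture": 40}
  ],
  "force": 60
}}

```text
time: 0.9
ee_pos: [276.6, 352.4, 376.0]
ee_rot: [-0.467, -3.107, 0.0]
contact_force: [1.9, 0.1, 0.7]
opening: 40.1
grasp_force: 0.0
```

Call:
{"op": "inch_along", "data": {
  "deltas": [
    {"tx": -0.56,"ty": -0.72,"aperture": 40},
    {"tx": -0.56,"ty": -0.72,"aperture": 40},
    {"tx": -0.56,"ty": -0.72,"aperture": 40},
    {"tx": -0.56,"ty": -0.72,"aperture": 40},
    {"tx": -0.56,"ty": -0.72,"aperture": 40},
    {"tx": -0.56,"ty": -0.72,"aperture": 40},
    {"tx": -0.56,"ty": -0.72,"aperture": 40},
    {"tx": -0.56,"ty": -0.72,"aperture": 40}
  ]
}}

```text
time: 1.7
ee_pos: [405.9, 11.2, 376.3]
ee_rot: [0.468, 3.106, 0.0]
contact_force: [-0.1, 1.0, 0.3]
opening: 40.0
grasp_force: 0.0
```

Run:
```python
from h import *
for k in (RG,RG*R.from_euler("z",np.pi)): delta(F([34,0,180]),k)
```

```text
pos [405.879  11.217 376.308] trans in tool [-184.342 -230.631  163.356] rotvec tool [-0.919  0.04   2.917] q [ 0.024 -0.113  1.902  0.     1.351 -1.248] t 1.7
pos [405.879  11.217 376.308] trans in tool [-184.342 -230.631  163.356] rotvec tool [-0.026 -0.61  -0.084] q [ 0.024 -0.113  1.902  0.     1.351 -1.248] t 1.7
```

To row units: 43 mm is 0.86, -38.4 mm is -0.768.

Call:
{"op": "inch_along", "data": {
  "deltas": [
    {"tx": -0.614,"ty": -0.768,"aperture": 40},
    {"tx": -0.614,"ty": -0.768,"aperture": 40},
    {"tx": -0.614,"ty": -0.768,"aperture": 40},
    {"tx": -0.614,"ty": -0.768,"aperture": 40},
    {"tx": -0.614,"ty": -0.768,"tz": 0.8,"aperture": 40},
    {"tx": -0.614,"ty": -0.768,"tz": 0.8,"aperture": 40},
    {"tz": 0.8,"aperture": 40},
    {"tz": 0.86,"aperture": 40}
  ]
}}

```text
time: 2.5
ee_pos: [506.6, -243.3, 228.6]
ee_rot: [0.47, 3.106, -0.0]
contact_force: [0.4, -0.8, -0.4]
opening: 40.2
grasp_force: 0.0
```

Run:
```python
from h import *
s=telemetry.get_state(); print(s["qpos"],s["ee_pos"])
```

```text
[-0.45   0.284  1.798  0.     1.059 -1.721] [ 506.566 -243.255  228.648]
```

Call:
{"op": "inch_along", "data": {
  "deltas": [
    {"drx": -0.0008,"dry": -0.0239,"drz": -0.0032,"aperture": 40},
    {"drx": -0.0008,"dry": -0.0239,"drz": -0.0032,"aperture": 40},
    {"drx": -0.0008,"dry": -0.0239,"drz": -0.0032,"aperture": 40},
    {"drx": -0.0016,"dry": -0.0239,"drz": -0.0032,"aperture": 40},
    {"dry": -0.0016,"drz": -0.0006,"aperture": 40},
    {"aperture": 40}
  ]
}}

```text
time: 3.1
ee_pos: [508.5, -238.4, 229.7]
ee_rot: [0.279, 2.582, -0.063]
contact_force: [0.1, -0.2, -0.3]
opening: 40.0
grasp_force: 0.0
```

Run:
```python
from h import *
delta(F([34,0,180]),RG*R.from_euler("z",np.pi))
# kinematics fit (planar, q4=0)
S=telemetry.get_state()
D=[([1.26965,.35362,1.63404,0,1.15522,0],[183.83,596.94,255.62]),([.024,-.113,1.902,0,1.351,0],[405.88,11.22,376.3]),(S["qpos"],S["ee_pos"])]
print(S["ee_rot"])
```

```text
pos [ 508.478 -238.352  229.708] trans in tool [ -0.724 -23.503  19.757] rotvec tool [ 0.009 -0.065 -0.007] q [-0.541  0.101  2.154  0.464  0.405 -2.279] t 3.1
[ 0.279  2.582 -0.063]
```

To row units: -5 mm is -0.1, -3.5 mm is -0.07, -0.02 rad is -0.0032.

Call:
{"op": "inch_along", "data": {
  "deltas": [
    {"drx": 0.0003,"dry": -0.0032,"drz": -0.0003,"ty": -0.1,"tz": 0.1,"aperture": 40},
    {"drx": 0.0003,"dry": -0.0032,"drz": -0.0003,"ty": -0.1,"tz": 0.1,"aperture": 40},
    {"drx": 0.0003,"dry": -0.0032,"drz": -0.0003,"ty": -0.1,"tz": 0.1,"aperture": 40},
    {"drx": 0.0005,"dry": -0.0008,"drz": -0.0002,"ty": -0.1,"tz": 0.1,"aperture": 40},
    {"ty": -0.07,"aperture": 40},
    {"aperture": 40}
  ]
}}

```text
time: 3.7
ee_pos: [515.6, -263.9, 213.4]
ee_rot: [0.265, 2.517, -0.085]
contact_force: [0.1, -0.0, 0.4]
opening: 40.0
grasp_force: 0.0
```

Run:
```python
from h import *
delta(F([34,0,160]),RG*R.from_euler("z",np.pi))
```

```text
pos [ 515.62  -263.895  213.409] trans in tool [ 1.526  0.134 19.519] rotvec tool [0.    0.002 0.002] q [-0.594  0.153  2.176  0.757  0.318 -2.621] t 3.7
```

Create kin.py:
```python
from h import *
S=telemetry.get_state()
D=[([1.26965,.35362,1.63404,0,1.15522,0],[183.83,596.94,255.62],[-.4675,-3.1064,.002]),([.024,-.113,1.902],[405.88,11.22,376.3],[.468,3.106,0]),
([-.45,.284,1.798],[506.566,-243.255,228.648],[.47,3.106,0]),([-.541,.101,2.154],[508.478,-238.352,229.708],[.279,2.582,-.063]),
([-.594,.153,2.176],[515.62,-263.895,213.409],[.265,2.517,-.085])]
A=[];B=[]
for q,p,w in D:
    z=R.from_rotvec(w).apply([0,0,1]); c,s=np.cos(q[0]),np.sin(q[0]); a,b=q[1],q[1]+q[2]
    rad=np.array([c,s,0]);up=np.array([0,0,1.])
    A.append(np.c_[rad,up,np.sin(a)*rad+np.cos(a)*up,np.sin(b)*rad+np.cos(b)*up,np.cos(b)*rad-np.sin(b)*up,z]);B.append(p)
A=np.vstack(A);B=np.hstack(B)
X,res,rk,sv=np.linalg.lstsq(A,B,rcond=None)
```

Run:
```python
from kin import *
print(X,rk,sv,A@X-B)
```

```text
[ -2.542 301.52  571.191 498.328  63.185 322.714] 6 [4.365 3.198 0.735 0.312 0.261 0.128] [ 1.524 -0.149 -0.509  0.057 -1.505  0.491 -1.15  -0.864 -0.434 -0.11
 -0.672  0.347 -0.253 -0.513  0.105]
```

Add to kin.py:
```python
from scipy.optimize import least_squares
def fk(q):
    c,s=np.cos(q[0]),np.sin(q[0]);a,b=q[1],q[1]+q[2];rad=np.array([c,s,0]);up=np.array([0,0,1.])
    Rt=R.from_euler("ZYZYZ",[q[0],b,q[3],q[4],q[5]+np.pi/2]) if 0 else R.from_euler("ZYZ",[q[0],b,q[3]])*R.from_euler("YZ",[q[4],q[5]+np.pi/2])
    z=Rt.apply([0,0,1])
    return X[0]*rad+X[1]*up+X[2]*(np.sin(a)*rad+np.cos(a)*up)+X[3]*(np.sin(b)*rad+np.cos(b)*up)+X[4]*(np.cos(b)*rad-np.sin(b)*up)+X[5]*z,Rt
lo=np.array([-2.63,-.92,.06,-1.3,0,-3.02]);hi=np.array([2.63,2.1,2.66,4.44,2.69,3.02])
def ik(p,Rt,q0):
    f=lambda q:np.r_[(fk(q)[0]-p)/100,3*(Rt.inv()*fk(q)[1]).as_rotvec()]
    o=least_squares(f,np.clip(q0,lo+.01,hi-.01),bounds=(lo,hi)); return o.x,o.cost
def pour(th,tip,lip):   # bin front heading azimuth th+180 (tool heads th), z tip deg from vertical, lip point world
    Rb=R.from_euler("ZY",[np.radians(th),-np.radians(tip)])
    return lip+Rb.apply([34+44,0,71-42]),Rb
```

Run:
```python
from kin import *
q=telemetry.get_state(); p,Rt=fk(q["qpos"]); print(p-q["ee_pos"],(Rt.inv()*R.from_rotvec(q["ee_rot"])).as_rotvec())
for flip in (0,1):
  for th in (0,15,30,45,60):
    for tip in (80,105):
        p,Rb=pour(th,tip,np.array([354-15*np.cos(np.radians(th)),-258-15*np.sin(np.radians(th)),70.]))
        Rt=Rb*R.from_euler("x",np.pi)*R.from_euler("z",np.pi*flip)
        best=min((ik(p,Rt,q0) for q0 in ([-1,.3,2,1.5,1.2,-1.5],[-1,.3,2,1.5,1.2,1],[-.6,0,2.2,.7,.3,-2.6+np.pi*(1-flip)],[-1,.3,2,3,1.2,0])),key=lambda t:t[1])
        print(flip,th,tip,p,best[0],round(best[1],4))
```

```text
[ 0.021 -0.525  0.303] [-0.  0. -0.]
0 0 80 [ 323.985 -258.     151.851] [-1.547  0.841  2.509  1.631  1.405 -1.783] 0.0
0 0 105 [ 290.8   -258.     137.836] [-1.652  1.275  2.344  1.378  1.766 -2.056] 0.0
0 15 80 [ 325.008 -265.768  151.851] [-1.519  0.78   2.337  1.356  1.402 -1.546] 0.0
0 15 105 [ 292.954 -274.357  137.836] [-1.594  1.163  2.191  1.239  1.768 -1.778] 0.0
0 30 80 [ 328.006 -273.007  151.851] [-1.449  0.777  2.164  1.144  1.477 -1.386] 0.0
0 30 105 [ 299.267 -289.6    137.836] [-1.505  1.116  2.028  1.112  1.832 -1.573] 0.0
0 45 80 [ 332.776 -279.224  151.851] [-1.36   0.802  1.998  0.974  1.586 -1.286] 0.0
0 45 105 [ 309.311 -302.689  137.836] [-1.402  1.109  1.863  0.999  1.928 -1.423] 0.0
0 60 80 [ 338.993 -283.994  151.851] [-1.259  0.841  1.841  0.829  1.709 -1.232] 0.0
0 60 105 [ 322.4   -312.733  137.836] [-1.292  1.125  1.704  0.893  2.041 -1.32 ] 0.0
1 0 80 [ 323.985 -258.     151.851] [-1.547  0.841  2.509  1.631  1.405  1.359] 0.0
1 0 105 [ 290.8   -258.     137.836] [-1.652  1.275  2.344  1.378  1.766  1.085] 0.0
1 15 80 [ 325.008 -265.768  151.851] [-1.519  0.78   2.337  1.356  1.402  1.596] 0.0
1 15 105 [ 292.954 -274.357  137.836] [-1.594  1.163  2.191  1.239  1.768  1.363] 0.0
1 30 80 [ 328.006 -273.007  151.851] [-1.449  0.777  2.164  1.144  1.477  1.756] 0.0
1 30 105 [ 299.267 -289.6    137.836] [-1.505  1.116  2.028  1.112  1.832  1.569] 0.0
1 45 80 [ 332.776 -279.224  151.851] [-1.36   0.802  1.998  0.974  1.586  1.856] 0.0
1 45 105 [ 309.311 -302.689  137.836] [-1.402  1.109  1.863  0.999  1.928  1.718] 0.0
1 60 80 [ 338.993 -283.994  151.851] [-1.259  0.841  1.841  0.829  1.709  1.909] 0.0
1 60 105 [ 322.4   -312.733  137.836] [-1.292  1.125  1.704  0.893  2.041  1.822] 0.0
```

To row units: 0.15 rad is 0.0239.

Call:
{"op": "inch_along", "data": {
  "deltas": [
    {"drz": 0.0239,"aperture": 40},
    {"drz": 0.0239,"aperture": 40},
    {"drz": 0.0239,"aperture": 40},
    {"drz": 0.0239,"aperture": 40},
    {"drz": 0.0239,"aperture": 40},
    {"drz": 0.0239,"aperture": 40},
    {"drz": 0.0239,"aperture": 40},
    {"drz": 0.0239,"aperture": 40}
  ]
}}

```text
time: 4.5
ee_pos: [515.3, -263.4, 213.7]
ee_rot: [1.674, 1.956, 0.389]
contact_force: [0.3, -0.2, 0.2]
opening: 40.4
grasp_force: 0.0
```

Call:
{"op": "inch_along", "data": {
  "deltas": [
    {"drz": 0.0239,"aperture": 40},
    {"drz": 0.0239,"aperture": 40},
    {"drz": 0.0239,"aperture": 40},
    {"drz": 0.0239,"aperture": 40},
    {"drz": 0.0239,"aperture": 40},
    {"drz": 0.0239,"aperture": 40},
    {"drz": 0.0239,"aperture": 40},
    {"drz": 0.0239,"aperture": 40}
  ]
}}

```text
time: 5.3
ee_pos: [515.3, -263.4, 213.7]
ee_rot: [2.663, 0.717, 0.777]
contact_force: [0.0, 0.1, 1.1]
opening: 39.9
grasp_force: 0.0
```

Call:
{"op": "inch_along", "data": {
  "deltas": [
    {"drz": 0.0239,"aperture": 40},
    {"drz": 0.0239,"aperture": 40},
    {"drz": 0.0239,"aperture": 40},
    {"drz": 0.0239,"aperture": 40},
    {"drz": 0.0223,"aperture": 40},
    {"aperture": 40}
  ]
}}

```text
time: 5.9
ee_pos: [515.2, -263.4, 213.6]
ee_rot: [2.919, -0.308, 0.925]
contact_force: [-0.7, -0.1, -0.3]
opening: 40.1
grasp_force: 0.0
```

Run:
```python
from h import *
delta(F([34,0,71]),RG)
```

```text
pos [ 515.217 -263.383  213.602] trans in tool [ -1.491   0.291 108.964] rotvec tool [-0.    -0.003  0.002] q [-0.593  0.152  2.177  0.758  0.317  0.52 ] t 5.9
```

To row units: 25 mm is 0.5, -1.5 mm is -0.03, -0.002 rad is -0.0003.

Call:
{"op": "inch_along", "data": {
  "deltas": [
    {"tx": -0.03,"ty": 0.006,"tz": 0.5,"aperture": 40},
    {"dry": -0.0003,"drz": 0.0003,"tz": 0.5,"aperture": 40},
    {"tz": 0.4,"aperture": 40},
    {"tz": 0.2,"aperture": 40},
    {"aperture": 40}
  ]
}}

```text
time: 6.4
ee_pos: [558.9, -272.8, 145.6]
ee_rot: [2.921, -0.303, 0.919]
contact_force: [0.7, 0.3, 0.4]
opening: 39.8
grasp_force: 0.0
```

Run:
```python
from h import *
delta(F([34,0,71]),RG)
a=optics.capture("top")[80:180,215:345,::-1]; b=optics.capture("scene")[100:200,285:385,::-1]
cv2.imwrite("pics/d1.png",cv2.resize(np.hstack([a,b]),None,fx=3.4,fy=3.4,interpolation=2))
```

```text
pos [ 558.924 -272.834  145.634] trans in tool [ 1.192  0.262 27.642] rotvec tool [-0.001  0.001  0.005] q [-0.556  0.336  2.138  1.161  0.213  0.128] t 6.4
```

View pics/d1.png

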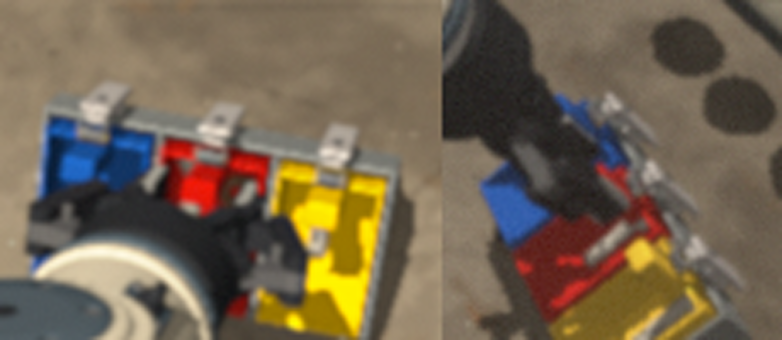

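The fingertips in the top crop, about (155,180) and (240,190), straddle the red pull at about (193,180). I continue down and close.

To row units: 10 mm is 0.2, 6 mm is 0.12, 0.003 rad is 0.0005.

Call:
{"op": "inch_along", "data": {
  "deltas": [
    {"drz": 0.0005,"tx": 0.012,"ty": 0.006,"tz": 0.2,"aperture": 40},
    {"drz": 0.0003,"tx": 0.012,"tz": 0.2,"aperture": 40},
    {"tz": 0.12,"aperture": 40},
    {"tz": 0.03,"aperture": 40},
    {"aperture": 40}
  ],
  "force": 30
}}

```text
time: 7.0
ee_pos: [574.7, -277.0, 125.5]
ee_rot: [2.92, -0.314, 0.923]
contact_force: [-0.2, 0.4, 0.1]
opening: 40.0
grasp_force: 0.0
```

Run:
```python
from h import *
delta(F([34,0,71]),RG)
```

```text
pos [ 574.717 -277.016  125.496] trans in tool [-0.65  -0.538  1.786] rotvec tool [ 0.    -0.001 -0.003] q [-0.545  0.393  2.116  1.332  0.194 -0.03 ] t 7.0
```

Call:
{"op": "inch_along", "data": {
  "deltas": [
    {"aperture": 30},
    {"aperture": 24},
    {"aperture": 20},
    {"aperture": 16},
    {"aperture": 10},
    {"aperture": 10}
  ],
  "force": 30
}}

```text
time: 7.6
ee_pos: [575.1, -275.4, 125.3]
ee_rot: [2.923, -0.313, 0.924]
contact_force: [-0.9, 7.6, 4.8]
opening: 17.7
grasp_force: 30.4
```

Run:
```python
from h import *
s=telemetry.get_state();print(RF.inv().apply(s["contact_force"]),s["moment"])
```

```text
[0.768 7.284 5.348] [ 1.155 -0.237  0.739]
```

To row units: -0.8 mm is -0.016.

Call:
{"op": "inch_along", "data": {
  "deltas": [
    {"ty": -0.016,"aperture": 10},
    {"ty": -0.016,"aperture": 10},
    {"aperture": 10}
  ]
}}

```text
time: 7.9
ee_pos: [575.1, -275.1, 125.2]
ee_rot: [2.921, -0.315, 0.923]
contact_force: [-1.1, 3.7, 5.0]
opening: 17.9
grasp_force: 30.4
```

Run:
```python
from h import *
s=telemetry.get_state();print(RF.inv().apply(s["contact_force"]),s["moment"]); delta(F([34,0,71]),RG)
```

```text
[1.314 3.388 5.197] [0.651 0.007 0.468]
pos [ 575.144 -275.088  125.202] trans in tool [-0.484  1.438  1.538] rotvec tool [-0.    -0.001 -0.003] q [-0.541  0.393  2.117  1.337  0.193 -0.032] t 7.9
```

To row units: -0.7 mm is -0.014, -0.6 mm is -0.012.

Call:
{"op": "inch_along", "data": {
  "deltas": [
    {"ty": -0.014,"tz": -0.01,"aperture": 10},
    {"ty": -0.012,"tz": -0.01,"aperture": 10},
    {"aperture": 10},
    {"aperture": 10}
  ],
  "force": 80
}}

```text
time: 8.3
ee_pos: [574.8, -274.5, 125.7]
ee_rot: [2.92, -0.316, 0.922]
contact_force: [3.1, -2.3, -0.7]
opening: 17.0
grasp_force: 78.1
```

Run:
```python
from h import *
s=telemetry.get_state();print(RF.inv().apply(s["contact_force"]),s["moment"]); delta(F([34,0,71]),RG)
```

```text
[ 2.455 -1.579 -2.552] [-0.274  0.065  0.024]
pos [ 574.753 -274.535  125.651] trans in tool [-0.331  1.893  2.195] rotvec tool [ 0.001 -0.001 -0.004] q [-0.54   0.391  2.119  1.332  0.19  -0.025] t 8.3
```

Call:
{"op": "inch_along", "data": {
  "deltas": [
    {"tz": -0.03,"aperture": 10},
    {"tz": -0.03,"aperture": 10},
    {"tz": -0.03,"aperture": 10},
    {"tz": -0.03,"aperture": 10},
    {"tz": -0.03,"aperture": 10},
    {"aperture": 10}
  ]
}}

```text
time: 8.9
ee_pos: [570.3, -273.1, 132.0]
ee_rot: [2.92, -0.316, 0.922]
contact_force: [-0.9, -2.0, -1.4]
opening: 17.0
grasp_force: 79.0
```

Run:
```python
from h import *
s=telemetry.get_state();print(RF.inv().apply(s["contact_force"]),s["moment"]); delta(F([34,0,71]),RG)
```

```text
[-1.2   -2.153 -0.856] [-0.362  0.279 -0.089]
pos [ 570.269 -273.145  132.025] trans in tool [-0.16   2.306 10.098] rotvec tool [ 0.    -0.001 -0.004] q [-0.543  0.374  2.125  1.279  0.196  0.027] t 8.9
```

To row units: -8 mm is -0.16, -6 mm is -0.12.

Call:
{"op": "inch_along", "data": {
  "deltas": [
    {"ty": 0.01,"tz": -0.1,"aperture": 10},
    {"tz": -0.12,"aperture": 10},
    {"tz": -0.16,"aperture": 10},
    {"tz": -0.16,"aperture": 10},
    {"tz": -0.16,"aperture": 10},
    {"tz": -0.16,"aperture": 10},
    {"tz": -0.16,"aperture": 10},
    {"aperture": 10}
  ]
}}

```text
time: 9.7
ee_pos: [541.3, -266.9, 174.0]
ee_rot: [2.921, -0.315, 0.923]
contact_force: [-0.0, -0.0, -1.9]
opening: 16.5
grasp_force: 78.8
```

Run:
```python
from kin import *
s=telemetry.get_state();print(RF.inv().apply(s["contact_force"]),s["moment"]); delta(F([34,0,71]),RG)
a=optics.capture("top")[80:260,190:370,::-1]; b=optics.capture("scene")[60:240,220:400,::-1]
cv2.imwrite("pics/d2.png",cv2.resize(np.hstack([a,b]),None,fx=2.2,fy=2.2,interpolation=2))
```

```text
[-1.114 -0.017 -1.59 ] [ 0.126  0.444 -0.031]
pos [ 541.34  -266.905  174.03 ] trans in tool [-0.048  2.359 61.479] rotvec tool [-0.001 -0.001 -0.003] q [-0.566  0.259  2.159  0.962  0.246  0.333] t 9.7
```

View pics/d2.png

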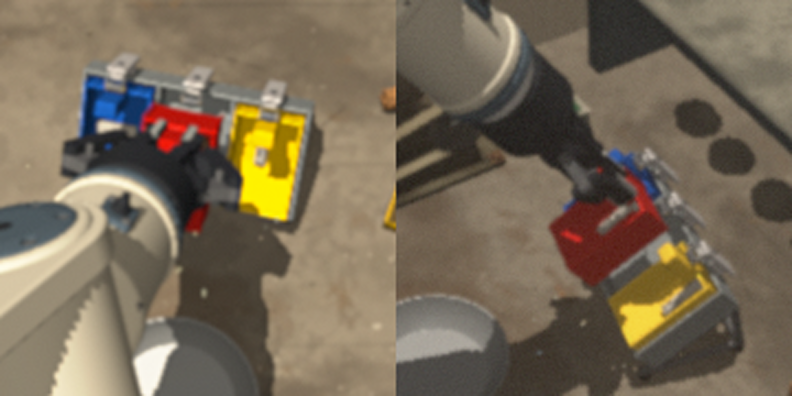

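The bin is clear of the pocket and square to the frame, with its parts still inside. The dish rim shows at the lower left of the scene crop. Next I plan the pour.

Create plan.py:
```python
from kin import *
C=np.array([354,-258,0.]); TH=33
hd=np.array([np.cos(np.radians(TH)),np.sin(np.radians(TH)),0])
def pp(tip,off,z):
    p,Rb=pour(TH,tip,C+off*hd+[0,0,z]); return p,Rb*R.from_euler("x",np.pi)
```

Run:
```python
from plan import *
print("bottle",plane("top",[(391,208)],60),"box",plane("top",[(380,177)],26))
q=telemetry.get_state()["qpos"]
p90,_=pp(92,20,62); _,Rt35=pp(35,0,0)
A=p90+[0,0,120]
print("lift"); delta(F([34,0,185]),RG)
for p,Rt in((F([34,0,185]),RG),(A,Rt35),pp(60,20,90),pp(92,20,62),pp(105,20,75)):
    q,c=ik(p,Rt,q); zt=Rt.apply([0,0,1]); print(p,"wrist",p-X[5]*zt,q,c)
delta(A,Rt35)
```

```text
bottle [[ 453.037 -487.874   60.   ]] box [[ 519.569 -474.391   26.   ]]
lift
pos [ 541.684 -267.102  173.474] trans in tool [  0.029   2.19  -53.194] rotvec tool [-0.    -0.    -0.004] q [-0.566  0.26   2.158  0.964  0.245  0.331] t 9.8
[ 511.389 -262.844  217.045] wrist [ 330.427 -223.922  481.396] [-0.596  0.14   2.18   0.735  0.326  0.543] 1.730095341868598e-23
[ 344.184 -264.375  258.94 ] wrist [ 188.945 -365.188  523.292] [-1.093  0.089  2.119  0.69   1.113 -0.469] 6.325731154221465e-30
[ 382.419 -239.545  172.05 ] wrist [ 148.028 -391.76   333.407] [-1.21   0.475  2.216  1.145  1.192 -1.095] 1.1253472015944844e-26
[ 344.184 -264.375  138.94 ] wrist [  73.698 -440.03   127.678] [-1.405  0.959  2.094  1.165  1.641 -1.489] 7.464803961662719e-22
[ 330.35  -273.359  142.836] wrist [  68.921 -443.132   59.312] [-1.417  1.105  2.029  1.151  1.836 -1.563] 6.0943330141714035e-22
pos [ 541.684 -267.102  173.474] trans in tool [-109.392   39.189 -181.152] rotvec tool [ 0.452 -0.001 -0.649] q [-0.566  0.26   2.158  0.964  0.245  0.331] t 9.8
```

Units first: shifts go in shares of 50 mm and turns go in shares of 2 pi rad. So -22 mm is -0.44, 6.5 mm is 0.13.

Call:
{"op": "inch_along", "data": {
  "deltas": [
    {"tz": -0.16,"aperture": 10},
    {"tz": -0.3,"aperture": 10},
    {"tz": -0.3,"aperture": 10},
    {"tz": -0.3,"aperture": 10},
    {"tx": -0.2,"ty": 0.06,"tz": -0.3,"aperture": 10},
    {"tx": -0.36,"ty": 0.13,"tz": -0.44,"aperture": 10},
    {"tx": -0.36,"ty": 0.13,"tz": -0.44,"aperture": 10},
    {"tx": -0.36,"ty": 0.13,"tz": -0.44,"aperture": 10}
  ]
}}

```text
time: 10.6
ee_pos: [409.7, -261.3, 246.2]
ee_rot: [2.922, -0.315, 0.922]
contact_force: [0.1, -0.3, -1.7]
opening: 16.8
grasp_force: 78.9
```

Call:
{"op": "inch_along", "data": {
  "deltas": [
    {"tx": -0.36,"ty": 0.13,"tz": -0.44,"aperture": 10},
    {"tx": -0.36,"ty": 0.13,"tz": -0.44,"aperture": 10},
    {"drx": 0.0048,"drz": -0.0064,"tx": -0.18,"ty": 0.06,"tz": -0.2,"aperture": 10},
    {"drx": 0.0111,"drz": -0.0159,"aperture": 10},
    {"drx": 0.0111,"drz": -0.0159,"aperture": 10},
    {"drx": 0.0111,"drz": -0.0159,"aperture": 10},
    {"drx": 0.0111,"drz": -0.0159,"aperture": 10},
    {"drx": 0.0111,"drz": -0.0159,"aperture": 10}
  ]
}}

```text
time: 11.4
ee_pos: [340.8, -263.4, 264.7]
ee_rot: [-2.798, -0.639, -0.887]
contact_force: [0.4, -0.1, -1.8]
opening: 16.8
grasp_force: 78.9
```

Run:
```python
from plan import *
delta(pp(92,20,62)[0]+[0,0,120],pp(35,0,0)[1])
```

```text
pos [ 340.849 -263.372  264.664] trans in tool [-1.199  2.366  6.152] rotvec tool [ 0.071 -0.004 -0.104] q [-1.101  0.036  2.162  0.721  1.062 -0.38 ] t 11.4
```

To row units: 0.05 rad is 0.008.

Call:
{"op": "inch_along", "data": {
  "deltas": [
    {"drx": 0.0111,"drz": -0.0159,"aperture": 10},
    {"dry": 0.008,"aperture": 10},
    {"dry": 0.0159,"aperture": 10},
    {"dry": 0.0159,"aperture": 10},
    {"dry": 0.0159,"aperture": 10},
    {"dry": 0.0127,"aperture": 10},
    {"aperture": 10}
  ]
}}

```text
time: 12.1
ee_pos: [340.5, -263.6, 263.4]
ee_rot: [-2.403, -0.694, -1.383]
contact_force: [-1.0, -0.2, -2.6]
opening: 16.6
grasp_force: 79.0
```

Run:
```python
from plan import *
delta(pp(92,20,67)[0],pp(60,0,0)[1])
```

```text
pos [ 340.504 -263.598  263.363] trans in tool [-101.976    3.218   62.181] rotvec tool [ 0.007  0.001 -0.01 ] q [-1.316  0.277  2.173  1.003  1.353 -0.894] t 12.1
```

To row units: -24 mm is -0.48, -15 mm is -0.3, -0.01 rad is -0.0016.

Call:
{"op": "inch_along", "data": {
  "deltas": [
    {"drx": 0.0011,"drz": -0.0016,"tx": -0.3,"tz": 0.18,"aperture": 10},
    {"tx": -0.48,"ty": 0.02,"tz": 0.3,"aperture": 10},
    {"tx": -0.48,"ty": 0.02,"tz": 0.3,"aperture": 10},
    {"tx": -0.48,"ty": 0.02,"tz": 0.28,"aperture": 10},
    {"tx": -0.3,"tz": 0.18,"aperture": 10},
    {"aperture": 10}
  ]
}}

```text
time: 12.7
ee_pos: [344.7, -264.4, 144.0]
ee_rot: [-2.399, -0.715, -1.377]
contact_force: [-0.0, 0.3, -2.0]
opening: 17.0
grasp_force: 79.0
```

Run:
```python
from plan import *
delta(pp(92,20,67)[0],pp(92,0,0)[1])
a=optics.capture("top")[150:330,180:360,::-1]; b=optics.capture("scene")[120:300,150:330,::-1]
cv2.imwrite("pics/d3.png",cv2.resize(np.hstack([a,b]),None,fx=2.2,fy=2.2,interpolation=2))
```

```text
pos [ 344.698 -264.427  143.972] trans in tool [-0.23  -0.325 -0.33 ] rotvec tool [-0.003  0.564  0.002] q [-1.303  0.537  2.203  1.079  1.201 -1.161] t 12.7
```

View pics/d3.png

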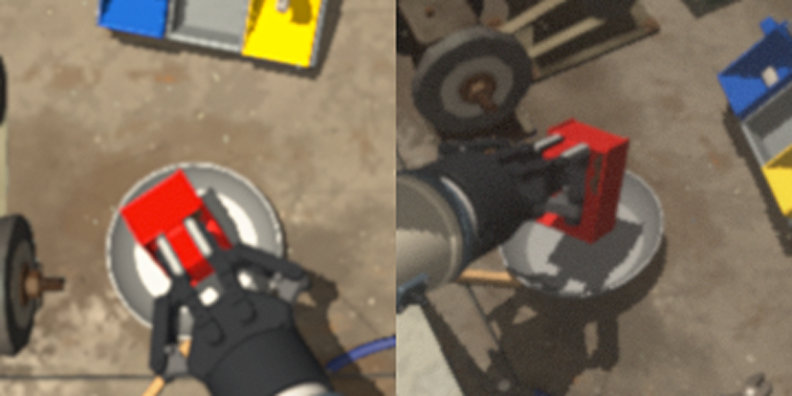

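The bin hangs over the dish (in the scene crop it is at (590,180) and the dish at (590,230)), clear of the rim. I tip it to 92° and then to about 105°.

To row units: 0.07 rad is 0.0111.

Call:
{"op": "inch_along", "data": {
  "deltas": [
    {"dry": 0.0095,"aperture": 10},
    {"dry": 0.0111,"aperture": 10},
    {"dry": 0.0111,"aperture": 10},
    {"dry": 0.0111,"aperture": 10},
    {"dry": 0.0111,"aperture": 10},
    {"dry": 0.0111,"aperture": 10},
    {"dry": 0.0111,"aperture": 10},
    {"dry": 0.0111,"aperture": 10}
  ]
}}

```text
time: 13.6
ee_pos: [344.8, -265.8, 146.6]
ee_rot: [-1.868, -0.562, -1.916]
contact_force: [-0.2, -0.5, -2.0]
opening: 16.7
grasp_force: 79.1
```

Call:
{"op": "inch_along", "data": {
  "deltas": [
    {"dry": 0.0064,"tx": 0.08,"aperture": 10},
    {"dry": 0.0095,"tx": 0.08,"aperture": 10},
    {"dry": 0.0095,"tx": 0.08,"aperture": 10},
    {"dry": 0.0095,"tx": 0.06,"aperture": 10},
    {"aperture": 10},
    {"aperture": 10},
    {"aperture": 10}
  ]
}}

```text
time: 14.3
ee_pos: [343.5, -265.7, 161.0]
ee_rot: [-1.631, -0.491, -2.084]
contact_force: [-0.2, 0.3, -2.2]
opening: 16.8
grasp_force: 79.2
```

Run:
```python
from plan import *
delta(pp(92,20,67)[0],pp(105,0,0)[1])
a=optics.capture("top")[150:330,180:360,::-1]; b=optics.capture("scene")[120:300,150:330,::-1]
cv2.imwrite("pics/d4.png",cv2.resize(np.hstack([a,b]),None,fx=2.2,fy=2.2,interpolation=2))
```

```text
pos [ 343.541 -265.718  160.958] trans in tool [-16.827  -0.852  -2.823] rotvec tool [-0.004  0.021  0.004] q [-1.38   1.042  2.077  1.187  1.82  -1.554] t 14.3
```

View pics/d4.png

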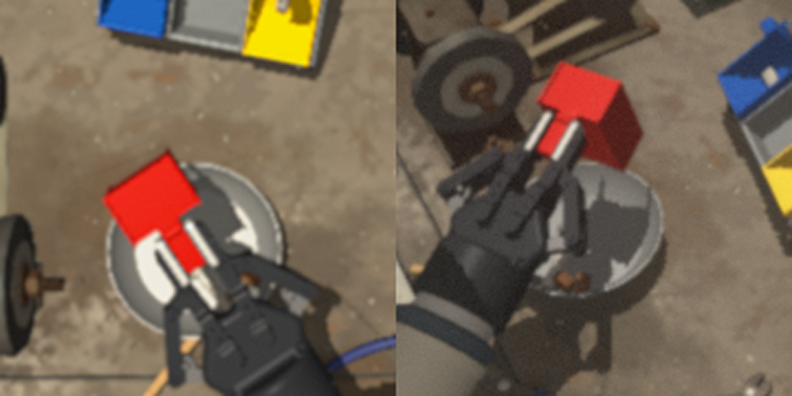

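The two brown nuts lie in the dish at (570,282) of the scene crop. A bright bolt-like piece shows at (205,285) of the top crop. I give the bin a gentle shake to be sure, then go back up. From here on I check numerically.

To row units: -4 mm is -0.08, 0.04 rad is 0.0064.

Call:
{"op": "inch_along", "data": {
  "deltas": [
    {"dry": 0.0064,"aperture": 10},
    {"tx": -0.08,"aperture": 10},
    {"tx": 0.08,"aperture": 10},
    {"tx": -0.08,"aperture": 10},
    {"tx": 0.08,"aperture": 10},
    {"aperture": 10},
    {"aperture": 10}
  ]
}}

```text
time: 15.1
ee_pos: [343.4, -265.5, 160.6]
ee_rot: [-1.585, -0.476, -2.113]
contact_force: [-0.8, -0.2, -1.9]
opening: 16.4
grasp_force: 79.2
```

Call:
{"op": "inch_along", "data": {
  "deltas": [
    {"dry": -0.0159,"tx": 0.3,"aperture": 10},
    {"dry": -0.0191,"tx": 0.6,"aperture": 10},
    {"dry": -0.0191,"tx": 0.7,"aperture": 10},
    {"dry": -0.0191,"tx": 0.7,"aperture": 10},
    {"dry": -0.0191,"tx": 0.4,"aperture": 10},
    {"dry": -0.0191,"aperture": 10},
    {"dry": -0.0191,"aperture": 10},
    {"dry": -0.0191,"aperture": 10}
  ]
}}

```text
time: 15.9
ee_pos: [337.1, -268.8, 290.6]
ee_rot: [-2.5, -0.747, -1.244]
contact_force: [0.2, 1.2, -2.0]
opening: 16.7
grasp_force: 79.0
```

Run:
```python
from plan import *
delta(pp(92,20,62)[0]+[0,0,120],pp(35,0,0)[1])
im=optics.capture("scene"); cv2.imwrite("pics/s5.png",im[:,:,::-1]); t=optics.capture("top"); cv2.imwrite("pics/t5.png",t[:,:,::-1])
h=cv2.cvtColor(im,cv2.COLOR_RGB2HSV); 
# dish region in scene: report components differing from the steel grey
o=cv2.imread("pics/scene0.png")[:,:,::-1]; m=np.zeros(im.shape[:2],np.uint8)
c=[]
for a in np.linspace(0,6.28,40): c.append(proj("scene",[354+52*np.cos(a),-258+52*np.sin(a),12])[0])
cv2.fillPoly(m,[np.array(c,np.int32)],1)
br=(m>0)&(h[...,0]<20)&(h[...,1]>90)
for name,mm in(("brown",br),("diff",(m>0)&(np.abs(im.astype(int)-o).sum(2)>60))):
    n,l,s,ce=cv2.connectedComponentsWithStats(mm.astype(np.uint8)); print(name,m.sum(),[(s[i,4],s[i,:4].tolist(),plane("scene",ce[i],15)[0][:2].round()) for i in range(1,n) if s[i,4]>4])
```

```text
pos [ 337.068 -268.817  290.591] trans in tool [-20.155   0.034  25.805] rotvec tool [ 0.001 -0.311  0.005] q [-1.277  0.167  2.13   0.907  1.333 -0.744] t 15.9
brown 1767 [(np.int32(74), [223, 245, 14, 8], array([ 325., -293.]))]
diff 1767 [(np.int32(724), [217, 227, 43, 26], array([ 345., -283.]))]
```

To row units: -0.11 rad is -0.0175.

Call:
{"op": "inch_along", "data": {
  "deltas": [
    {"dry": -0.0159,"aperture": 10},
    {"dry": -0.0159,"aperture": 10},
    {"dry": -0.0175,"aperture": 10},
    {"drx": -0.0119,"drz": 0.0172,"aperture": 10},
    {"drx": -0.0119,"drz": 0.0172,"aperture": 10},
    {"drx": -0.0119,"drz": 0.0172,"aperture": 10},
    {"drx": -0.0119,"drz": 0.0172,"aperture": 10},
    {"drx": -0.0119,"drz": 0.0172,"aperture": 10}
  ]
}}

```text
time: 16.8
ee_pos: [336.6, -267.7, 288.0]
ee_rot: [2.976, -0.126, 0.947]
contact_force: [-0.2, -0.3, -0.8]
opening: 16.8
grasp_force: 78.9
```

Call:
{"op": "inch_along", "data": {
  "deltas": [
    {"drx": -0.0119,"drz": 0.0172,"aperture": 10},
    {"aperture": 10},
    {"aperture": 10}
  ]
}}

```text
time: 17.1
ee_pos: [337.4, -267.8, 289.0]
ee_rot: [2.928, -0.301, 0.93]
contact_force: [0.3, -0.7, -1.4]
opening: 16.9
grasp_force: 79.0
```

Run:
```python
from plan import *
delta(F([34,2,140]),RG)
```

```text
pos [ 337.422 -267.765  288.985] trans in tool [ 96.634 -40.884 201.691] rotvec tool [-0.011 -0.004  0.004] q [-0.98  -0.204  2.308  0.688  0.698  0.333] t 17.1
```

To row units: 31 mm is 0.62, 22 mm is 0.44, -0.003 rad is -0.0005.

Call:
{"op": "inch_along", "data": {
  "deltas": [
    {"drx": -0.0018,"dry": -0.0005,"drz": 0.0011,"tx": 0.12,"ty": -0.05,"tz": 0.24,"aperture": 10},
    {"tx": 0.3,"ty": -0.13,"tz": 0.62,"aperture": 10},
    {"tx": 0.3,"ty": -0.13,"tz": 0.62,"aperture": 10},
    {"tx": 0.3,"ty": -0.13,"tz": 0.62,"aperture": 10},
    {"tx": 0.3,"ty": -0.13,"tz": 0.62,"aperture": 10},
    {"tx": 0.3,"ty": -0.13,"tz": 0.62,"aperture": 10},
    {"tx": 0.2,"ty": -0.08,"tz": 0.44,"aperture": 10},
    {"tx": 0.1,"ty": -0.04,"tz": 0.2,"aperture": 10}
  ]
}}

```text
time: 17.9
ee_pos: [535.9, -271.1, 179.8]
ee_rot: [2.92, -0.319, 0.919]
contact_force: [-0.4, -0.3, -0.4]
opening: 16.7
grasp_force: 78.8
```

Run:
```python
from plan import *
delta(F([34.1,2.1,135]),RG)
im=optics.capture("top"); s=optics.capture("scene")
cv2.imwrite("pics/t6.png",im[:,:,::-1]); cv2.imwrite("pics/s6.png",s[:,:,::-1])
st=telemetry.get_state(); T=st["ee_pos"]; Rb=R.from_rotvec(st["ee_rot"])*R.from_euler("x",np.pi)
# bin interior from both cameras: non-red pixels inside the mouth
o=T-Rb.apply([34,0,71])
for n,i in(("top",im),("scene",s)):
    m=np.zeros(i.shape[:2],np.uint8); cv2.fillPoly(m,[proj(n,o+Rb.apply([(-42,-25,41),(-42,25,41),(25,25,41),(25,-25,41)])).astype(np.int32)],1)
    h=cv2.cvtColor(i,cv2.COLOR_RGB2HSV); red=((h[...,0]<8)|(h[...,0]>172))&(h[...,1]>140)
    ys,xs=np.where(m>0); print(n,m.sum(),(m>0)[~red].sum() if 0 else int(((m>0)&~red).sum()))
    for y in range(ys.min(),ys.max()+1,2): print("".join(" " if not m[y,x] else("r" if red[y,x] else "#") for x in range(xs.min(),xs.max()+1)))
```

```text
pos [ 535.935 -271.087  179.785] trans in tool [ 0.375 -5.009  4.71 ] rotvec tool [ 0.002  0.001 -0.005] q [-0.579  0.244  2.159  0.915  0.259  0.372] t 17.9
top 1103 1021
     ###                          
     ######rrrrrr                 
    #######rrrrrrrrrrr#####       
    ########rrrrrrr#############rr
    ############r#################
    ############################# 
   ############################## 
   ############################## 
   ############################## 
  ##############################  
  ##############################  
  ##############################  
  #############################   
 ##############################   
 ##############################   
 ##############################   
 #############################    
############################rr    
###########################rrr    
        ##################rrrr    
                 ########rrrr     
                          rrr     
scene 696 135
                          #         
                       #####        
                     ########       
                  ############      
                ###############     
              ###########rr#####    
           #rrrrrrrrrrrrrrrrrr###   
         #rrrrrrrrrrrrrrrrrrrrrrrr  
      #rrrrrrrrrrrrrrrrrrrrrrrrrrrr 
    #rrrrrrrrrrrrrrrrrrrrrrrrrrrrrrr
 #rrrrrrrrrrrrrrrrrrrrrrrrrrrrrrrr  
#rrrrrrrrrrrrrrrrrrrrrrrrrrrrrr     
 #rrrrrrrrrrrrrrrrrrrrrrrrrr        
  #rrrrrrrrrrrrrrrrrrrrrrr          
   #rrrrrrrrrrrrrrrrrrr             
    #rrrrrrrrrrrrrrrr               
     rrrrrrrrrrrrr                  
      rrrrrrrrrr                    
       rrrrrr                       
        rr
```

Create lip.py:
```python
from plan import *
def lips(img,T,rv,name):
    h=cv2.cvtColor(img,cv2.COLOR_BGR2HSV); m=(((h[...,0]<7)|(h[...,0]>173))&(h[...,1]>140)&(h[...,2]>40)).astype(np.uint8)
    m[:100]=0; m[300:]=0
    c=max(cv2.findContours(m,0,1)[0],key=cv2.contourArea)[:,0]
    f=lambda d:c[np.argmax(c@np.array(d))]
    Rb=R.from_rotvec(rv)*R.from_euler("x",np.pi); o=np.array(T)-Rb.apply([34,2,71])
    P=proj("scene",o+Rb.apply([(-45,29,42),(-45,-29,42),(-45,29,0),(-45,-29,0),(45,-29,0),(45,-29,42)]))
    print(name,"left",f((-1,.1)),"bottom",f((-.35,1)),f((.1,1)),"right",f((1,0.1))); print(P)
```

Run:
```python
from lip import *
d=cv2.imread("pics/d2.png")[:,396:]; d=cv2.resize(d,(180,180),interpolation=cv2.INTER_AREA); F2=np.zeros((400,640,3),np.uint8); F2[60:240,220:400]=d
lips(F2,[541.34,-266.905,174.03],[2.921,-.315,.923],"draw")
lips(cv2.imread("pics/s6.png"),[535.935,-271.087,179.785],[2.92,-.319,.919],"now")
```

```text
draw left [290 163] bottom [308 189] [309 189] right [342 163]
[[288.876 162.175]
 [298.032 182.622]
 [300.743 170.69 ]
 [310.017 190.743]
 [345.172 163.828]
 [334.139 154.493]]
now left [289 164] bottom [306 189] [309 189] right [341 163]
[[287.388 162.473]
 [296.484 183.13 ]
 [299.396 171.119]
 [308.62  191.378]
 [344.16  164.324]
 [332.996 154.845]]
```

To row units: 5 mm is 0.1, 3 mm is 0.06, -0.002 rad is -0.0003.

Call:
{"op": "inch_along", "data": {
  "deltas": [
    {"drx": 0.0003,"dry": 0.0002,"drz": -0.0003,"tx": 0.008,"ty": -0.05,"tz": 0.06,"aperture": 10},
    {"ty": -0.05,"tz": 0.1,"aperture": 10},
    {"tz": 0.1,"aperture": 10},
    {"aperture": 10},
    {"aperture": 10}
  ]
}}

```text
time: 18.5
ee_pos: [543.5, -268.0, 172.4]
ee_rot: [2.916, -0.32, 0.925]
contact_force: [-0.5, -0.4, -2.4]
opening: 16.8
grasp_force: 78.9
```

Run:
```python
from h import *
s=telemetry.get_state();print(RF.inv().apply(s["contact_force"]),s["moment"]); delta(F([34.1,2.1,110]),RG)
```

```text
[-1.684 -0.447 -1.743] [ 0.082  0.437 -0.018]
pos [ 543.52  -267.958  172.433] trans in tool [-0.998 -0.403 19.817] rotvec tool [ 0.003 -0.004 -0.006] q [-0.563  0.265  2.158  0.982  0.237  0.317] t 18.5
```

To row units: 6 mm is 0.12, 5 mm is 0.1, -0.003 rad is -0.0005.

Call:
{"op": "inch_along", "data": {
  "deltas": [
    {"drx": 0.0005,"dry": -0.0005,"drz": -0.0005,"tx": -0.018,"ty": -0.006,"tz": 0.1,"aperture": 10},
    {"tz": 0.12,"aperture": 10},
    {"tz": 0.1,"aperture": 10},
    {"tz": 0.06,"aperture": 10},
    {"aperture": 10}
  ]
}}

```text
time: 19.0
ee_pos: [553.7, -269.7, 155.7]
ee_rot: [2.921, -0.315, 0.921]
contact_force: [-0.1, 0.2, -0.1]
opening: 16.8
grasp_force: 78.9
```

Run:
```python
from h import *
s=telemetry.get_state();print(RF.inv().apply(s["contact_force"]),s["moment"]); delta(F([34.1,2.1,110]),RG)
```

```text
[-0.14   0.145 -0.003] [0.15  0.422 0.019]
pos [ 553.743 -269.728  155.743] trans in tool [0.157 0.076 0.204] rotvec tool [-0.     0.    -0.003] q [-0.556  0.309  2.145  1.084  0.221  0.215] t 19.0
```

Call:
{"op": "inch_along", "data": {
  "deltas": [
    {"tz": 0.06,"aperture": 10},
    {"tz": 0.06,"aperture": 10},
    {"tz": 0.06,"aperture": 10},
    {"tz": 0.06,"aperture": 10},
    {"aperture": 10}
  ]
}}

```text
time: 19.5
ee_pos: [560.5, -271.2, 146.0]
ee_rot: [2.921, -0.315, 0.921]
contact_force: [0.2, 0.4, -1.8]
opening: 17.0
grasp_force: 78.9
```

Run:
```python
from h import *
s=telemetry.get_state();print(RF.inv().apply(s["contact_force"]),s["moment"]); delta(F([34.1,2.1,98]),RG)
```

```text
[-0.975  0.45  -1.506] [ 0.108  0.466 -0.02 ]
pos [ 560.512 -271.235  145.976] trans in tool [0.079 0.025 0.226] rotvec tool [ 0.    -0.    -0.003] q [-0.55   0.336  2.137  1.16   0.209  0.142] t 19.5
```

To row units: 3 mm is 0.06.

Call:
{"op": "inch_along", "data": {
  "deltas": [
    {"tz": 0.06,"aperture": 10},
    {"tz": 0.06,"aperture": 10},
    {"tz": 0.06,"aperture": 10},
    {"tz": 0.06,"aperture": 10},
    {"aperture": 10}
  ]
}}

```text
time: 20.0
ee_pos: [567.5, -272.8, 136.4]
ee_rot: [2.92, -0.315, 0.922]
contact_force: [1.7, -0.0, -1.1]
opening: 17.0
grasp_force: 78.9
```

Run:
```python
from h import *
s=telemetry.get_state();print(RF.inv().apply(s["contact_force"]),s["moment"]); delta(F([34.1,2.1,73]),RG)
```

```text
[ 0.772  0.336 -1.871] [-0.064  0.052  0.102]
pos [ 567.504 -272.794  136.363] trans in tool [-0.283 -0.031 13.243] rotvec tool [ 0.    -0.001 -0.003] q [-0.545  0.362  2.128  1.24   0.2    0.064] t 20.0
```

To row units: 2.5 mm is 0.05, 2 mm is 0.04.

Call:
{"op": "inch_along", "data": {
  "deltas": [
    {"tz": 0.05,"aperture": 10},
    {"tz": 0.05,"aperture": 10},
    {"tz": 0.04,"aperture": 10},
    {"tz": 0.03,"aperture": 10},
    {"aperture": 10}
  ]
}}

```text
time: 20.5
ee_pos: [572.1, -273.8, 129.5]
ee_rot: [2.92, -0.315, 0.922]
contact_force: [0.3, -0.9, 0.7]
opening: 16.9
grasp_force: 79.3
```

Run:
```python
from h import *
s=telemetry.get_state();print(RF.inv().apply(s["contact_force"]),s["moment"]); delta(F([34.1,2.1,73]),RG)
```

```text
[ 0.801 -0.808  0.265] [-0.216  0.011  0.112]
pos [ 572.067 -273.761  129.492] trans in tool [-0.158 -0.015  4.939] rotvec tool [ 0.    -0.    -0.003] q [-0.542  0.381  2.122  1.298  0.194  0.007] t 20.5
```

Call:
{"op": "inch_along", "data": {
  "deltas": [
    {"tz": 0.03,"aperture": 10},
    {"tz": 0.03,"aperture": 10},
    {"tz": 0.02,"aperture": 10},
    {"aperture": 10}
  ]
}}

```text
time: 20.9
ee_pos: [574.4, -274.3, 126.2]
ee_rot: [2.92, -0.315, 0.922]
contact_force: [2.2, -1.0, -0.6]
opening: 16.9
grasp_force: 79.1
```

Run:
```python
from h import *
s=telemetry.get_state();print(RF.inv().apply(s["contact_force"]),s["moment"]); delta(F([34.1,2.1,73]),RG)
```

```text
[ 1.59  -0.569 -1.793] [-0.175 -0.084  0.132]
pos [ 574.366 -274.256  126.202] trans in tool [-0.195 -0.015  0.895] rotvec tool [ 0.    -0.    -0.003] q [-0.54   0.39   2.119  1.326  0.192 -0.02 ] t 20.9
```

To row units: 1 mm is 0.02.

Call:
{"op": "inch_along", "data": {
  "deltas": [
    {"tz": 0.02,"aperture": 10},
    {"tz": 0.02,"aperture": 10},
    {"aperture": 10}
  ]
}}

```text
time: 21.2
ee_pos: [575.1, -274.5, 125.2]
ee_rot: [2.92, -0.315, 0.923]
contact_force: [-5.4, 1.5, 11.1]
opening: 17.2
grasp_force: 81.0
```

Run:
```python
from h import *
s=telemetry.get_state();print(RF.inv().apply(s["contact_force"]),s["moment"]); delta(F([34.1,2.1,73]),RG)
```

```text
[ 1.825  0.368 12.321] [0.029 0.102 0.151]
pos [ 575.147 -274.509  125.237] trans in tool [-0.31  -0.097 -0.364] rotvec tool [ 0.    -0.001 -0.003] q [-0.54   0.392  2.118  1.34   0.191 -0.034] t 21.2
```

Call:
{"op": "inch_along", "data": {
  "deltas": [
    {"tz": 0.02,"aperture": 10},
    {"tz": 0.02,"aperture": 10},
    {"aperture": 10}
  ]
}}

```text
time: 21.5
ee_pos: [575.3, -274.5, 125.2]
ee_rot: [2.919, -0.315, 0.925]
contact_force: [-30.7, 8.3, 41.9]
opening: 16.8
grasp_force: 86.7
```

Run:
```python
from h import *
s=telemetry.get_state();print(RF.inv().apply(s["contact_force"]),s["moment"]); delta(F([34.1,2.1,73]),RG)
```

```text
[-1.956  1.616 52.526] [0.355 0.739 0.322]
pos [ 575.337 -274.542  125.208] trans in tool [-0.451 -0.089 -0.499] rotvec tool [ 0.001 -0.003 -0.003] q [-0.54   0.393  2.119  1.354  0.19  -0.048] t 21.5
```

Solid stop at the original home height, so the bin is seated. Unload, release and withdraw.

To row units: -1.5 mm is -0.03, -1 mm is -0.02.

Call:
{"op": "inch_along", "data": {
  "deltas": [
    {"tz": -0.03,"aperture": 10},
    {"tz": -0.02,"aperture": 10},
    {"aperture": 10}
  ],
  "force": 30
}}

```text
time: 21.8
ee_pos: [575.2, -274.5, 125.3]
ee_rot: [2.92, -0.315, 0.922]
contact_force: [-4.8, 0.7, 8.5]
opening: 17.1
grasp_force: 80.3
```

Run:
```python
from h import *
s=telemetry.get_state();print(RF.inv().apply(s["contact_force"]),s["moment"]); delta(F([34.1,2.1,73]),RG)
```

```text
[ 0.888 -0.318  9.795] [-0.003  0.073  0.074]
pos [ 575.155 -274.502  125.252] trans in tool [-0.324 -0.088 -0.355] rotvec tool [ 0.    -0.001 -0.003] q [-0.54   0.392  2.118  1.336  0.191 -0.03 ] t 21.8
```

Call:
{"op": "inch_along", "data": {
  "deltas": [
    {"aperture": 22},
    {"aperture": 30},
    {"aperture": 38},
    {"aperture": 38},
    {"aperture": 38},
    {"aperture": 38}
  ]
}}

```text
time: 22.4
ee_pos: [575.0, -274.3, 125.0]
ee_rot: [2.921, -0.315, 0.922]
contact_force: [0.2, 0.3, 0.8]
opening: 37.7
grasp_force: 0.0
```

Released with no residual force. Withdraw along z, then move aside and check.

To row units: -40 mm is -0.8, -30 mm is -0.6.

Call:
{"op": "inch_along", "data": {
  "deltas": [
    {"tz": -0.1,"aperture": 38},
    {"tz": -0.2,"aperture": 38},
    {"tz": -0.4,"aperture": 38},
    {"tz": -0.6,"aperture": 38},
    {"tz": -0.8,"aperture": 38},
    {"tz": -0.8,"aperture": 38},
    {"tz": -0.8,"aperture": 38},
    {"tz": -0.8,"aperture": 38}
  ]
}}

```text
time: 23.2
ee_pos: [447.5, -246.8, 310.4]
ee_rot: [2.92, -0.315, 0.921]
contact_force: [-0.2, -0.9, 0.5]
opening: 37.9
grasp_force: 0.0
```

Call:
{"op": "inch_along", "data": {
  "deltas": [
    {"ty": -0.8,"tz": -0.4,"aperture": 38},
    {"ty": -0.9,"tz": -0.3,"aperture": 38},
    {"ty": -0.9,"aperture": 38},
    {"ty": -0.9,"aperture": 38},
    {"ty": -0.9,"aperture": 38},
    {"ty": -0.9,"aperture": 38},
    {"ty": -0.6,"aperture": 38},
    {"aperture": 38}
  ]
}}

```text
time: 24.0
ee_pos: [487.4, 21.0, 336.7]
ee_rot: [2.926, -0.308, 0.915]
contact_force: [0.3, 0.5, -0.2]
opening: 38.0
grasp_force: 0.0
```

Run:
```python
from lip import *
im=optics.capture("scene")[:,:,::-1].copy(); t=optics.capture("top")[:,:,::-1].copy(); cv2.imwrite("pics/s7.png",im); cv2.imwrite("pics/t7.png",t)
print(telemetry.get_state()["time"])
for n,i in(("scene",im),("top",t)):
    o=cv2.imread(f"pics/{n}0.png"); d=(np.abs(i.astype(int)-o).sum(2)>70).astype(np.uint8)
    k,l,s,ce=cv2.connectedComponentsWithStats(d,connectivity=8); print(n,[(s[j].tolist()) for j in range(1,k) if s[j,4]>8])
# red bin interior/dish in the top view, as letters: r red, g grey, b brown, . other
h=cv2.cvtColor(t,cv2.COLOR_BGR2HSV)
def ch(p): H,S,V=map(int,p); return "r" if (H<6 or H>174) and S>150 and V>120 else "b" if H<20 and S>70 and V<190 else "W" if V>215 else "g" if S<50 else "."
for (x0,y0,x1,y1) in((252,118,296,178),(228,222,312,306)):
    for y in range(y0,y1,2): print("".join(ch(h[y,x]) for x in range(x0,x1)))
```

```text
24.1
scene [[194, 0, 29, 15, 182], [0, 66, 29, 72, 1381], [0, 148, 3, 8, 14], [207, 150, 42, 25, 554], [0, 155, 5, 8, 18], [45, 155, 23, 25, 272], [124, 159, 61, 64, 1452], [326, 164, 19, 16, 118], [61, 185, 6, 10, 34], [0, 193, 122, 109, 2978], [69, 202, 7, 4, 15], [219, 229, 20, 25, 222], [188, 370, 17, 19, 177]]
top [[268, 126, 5, 5, 17], [278, 132, 13, 22, 144], [0, 139, 57, 80, 2650], [266, 138, 9, 13, 85], [49, 144, 23, 52, 566], [184, 213, 9, 27, 159], [139, 218, 30, 44, 501], [271, 269, 28, 21, 241], [266, 274, 5, 3, 11], [124, 297, 80, 48, 2296], [171, 344, 8, 5, 27], [137, 370, 78, 30, 1948], [58, 387, 46, 13, 271]]
...gggggggggggggggggggWWWWWWWWggggggggggggg.
.........gggbbb..ggggggggggggggggggggggggggg
.........g.brrrrrrrrbbbb..gggggggggggggggggg
........ggbrrrrrrrrrbbgggg...bbbbbbb..gggggg
........g.brrbrr
[... 4023 characters left out ...]
ggggggggg.bbbbbbbbbb
bbbbb.....gggggggggggggggggggggWWWWWWWWWWWWWWWWWWWWgggggggggggggggggggggbbbbbbbbbbbb
bbbbbb......ggggggggggggggggggggggggggggWWggggggggggggggggggggggggggggbbbbbbbbbbbbbb
bbbbbbb....b..ggggggggggggggggggggggggggggggggggggggggggggggggggggggbbbbbbbbbbbbbbbb
......bbbbbbbbb.ggggggggggggggggggggggggggggggggggggggggggggggggg.bbbbbbbbbbbbbbbbbb
......bbbbbbbbbbb..gggggggggggggggggggggggggggggggggggggggggg.bbbbbbbbbbbbbbbbbbbbbb
.......bbbbbbbbbbbbb..gggggggggggggggggggggggggggggggggggg.bbbbbbbbbbbbbbbbbbbbbbbbb
bbbb...bbbbbbbbbbbbbbbbbb...ggggggggggggggggggggggggg..bbbbbbbbbbbbbbbbbbbbbbbbbbbbb
bbbbb.bbbbbbbbbbbbbbbbbbbbbbbb......WWWWW..g..b.bbbbbbbbbbbbbbbbbbbbbbbbbbbbbbbbbbbb
```

The red bin is empty and its outline is unchanged from the start. The bolt and both nuts are in the dish, and the neighbouring bins and bystanders are unmoved.

```bash
python3 -c "
from cell import r, optics, telemetry
print(r.job_done())"
```

```text
the job is handed in; nothing more can be done
None
```

The bolt and both nuts are in the parts dish, the empty red bin is pressed back to its original home depth in the middle pocket, and I handed the job in at about 24 s; the catch snap itself wasn't seen, only inferred from that depth and a hard stop at about 52 N.

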